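# Gauge a spool's hub bore and fit the matching spacer sleeve

## Task

Check how deep the blue spool's hub bore is above its bearings: take the depth rod from its stand, slide it down the bore until it bottoms, hold it there under a light, steady push, and read how much of it is left showing. Put the rod back in its stand, then fit the one spacer sleeve from the cork block that fills the bore flush with the hub face, leaving the other two sleeves standing and everything else on the counter undisturbed.

Things in the scene. Friction and masses are not known exactly. Their poses are not given: they have to be found in the camera images.
- spool: Blue anodized reel spool on end, fixed in a black nest. Flange 76 mm wide, top at 67 mm; in its middle the hub boss, 29 mm wide, flat face 70 mm above the counter, with a vertical blind bore 16 mm wide, 2 mm x 45 deg countersunk. Bearings at its bottom leave a free depth of 18, 24 or 30 mm (varies, not visible). Origin: centre of the underside; z up the bore.
- hub_mouth (a point): Centre of the hub bore's mouth, on the axis at the height of the hub face, 70 mm above the counter. Axes as the spool's.
- bearings_a: Stack of 6 mm wide ball bearings, 16 mm across. It rests on a wave spring: 1 mm give per 5 N, solid after 2.5 mm. One of bearings_a, _b, _c (it varies) sits at the bottom of the spool's hub bore, the other two are in the capped silver spools. The stacks are 6, 12 and 18 mm high; which is which is not told. Origin: centre of its underside, always 36 mm below hub-face height.
- bearings_b: As bearings_a.
- bearings_c: As bearings_a.
- depth_rod: Loose, 115 mm long, 140 g: steel shank 12 mm thick, 70 mm long, flat white nylon end, dark rings every 6 mm; above it a brass handle 18 mm thick, 45 mm long. Stands upright in the stand, tip on the hole's floor. Bottomed in the bore, the shank showing above the hub face is 70 mm minus the free depth (52, 46 or 40 mm). Origin: centre of the lower end; z towards the handle.
- rod_tip (a point): Centre of the depth rod's lower end (its origin).
- rod_stand: Dark wooden block 70 x 70 x 45 mm with four brass dots, fixed to the counter, holding the rod in a vertical blind hole 15 mm across and 30 mm deep in the middle of its top (hole floor 15 mm above the counter). Origin: centre of its underside.
- stand_hole (a point): Centre of the mouth of the stand's hole, 45 mm above the counter; z up.
- cork_block: Cork drying block 80 (x) x 180 (y) x 30 mm, fixed to the counter, flat top 30 mm above it. The three sleeves stand on it in a row along its y axis, 55 mm apart, in varying order. Origin: centre of its underside.
- sleeve_red: Loose red anodized aluminium spacer sleeve (tube), 14 mm outside, 8 mm inside, 18 mm long, 12 g, standing upright. Fills a free depth of 18 mm. Origin: centre of its lower end; z up along it.
- sleeve_red_mid (a point): Middle of the red sleeve, 9 mm from either end.
- sleeve_silver: Loose silver aluminium spacer sleeve, 14 mm outside, 8 mm inside, 24 mm long, 16 g, standing upright. Fills a free depth of 24 mm. Origin: centre of its lower end; z up along it.
- sleeve_silver_mid (a point): Middle of the silver sleeve, 12 mm from either end.
- sleeve_black: Loose black spacer sleeve, 14 mm outside, 8 mm inside, 30 mm long, 18 g, standing upright. Fills a free depth of 30 mm. Origin: centre of its lower end; z up along it.
- sleeve_black_mid (a point): Middle of the black sleeve, 15 mm from either end.
- trolling_reel: Bystander: matte black trolling reel, about 105 x 110 x 72 mm, standing on its foot, not to be disturbed. Origin: centre of its underside.
- levelwind: Bystander: silver level-wind guide, 22 x 89 x 42 mm. Origin: centre of its underside.
- screwdriver: Bystander: steel screwdriver lying on the counter. Origin: at counter height under it.
- waiting_spools: Bystander: two silver spools, 76 mm across, hubs closed with black caps, 75 mm high, side by side in a black double nest 90 x 176 mm, fixed to the counter. Origin: centre of its underside.
- oil_bottle: Bystander: yellow oil bottle 34 mm across, 100 mm high, red cap. Origin: centre of its underside.
- brush: Bystander: cleaning brush lying on the counter. Origin: at counter height under it.

How it is judged:
By the outcome, as a careful person would: the job done as asked, in the order asked, and still so for the second after the job is handed in, with the robot touching nothing.
It also fails if it takes over 64 s, if anything falls off the work surface, if the arm or the gripper's body presses on something with over 40 N, if the wrist force passes 120 N, or if a joint passes its speed limit or range.

## Robot

A 6-joint arm with a two-finger parallel gripper is mounted at the origin on the work surface. World frame = base frame: x ahead of the robot, y to its left, z up, the work surface at z = 0. Lengths are in m, angles in degrees, forces in N, time in s.
With the tool pointing down it reaches from about 0.25 to 0.725 m from the base axis. Payload 9.7 kg.
Tool frame: the origin (TCP) lies midway between the tips of the shut fingers; the grasp point (between the pads) lies 19 mm behind it; z points along the fingers, y is the line along which they close (so a half turn about z gives the same grasp; the last joint's range is limited). The gripper opens to 85 mm and grips with 20 to 120 N. Pads are 22 mm wide; open, the fingers measure 114 mm over their backs; the gripper's body (76 mm by 85 mm) begins 54 mm behind the grasp point. The pads swing forward as they close: fully open they stand 13 mm farther back than shut.
Start: joints at [63.598, 4.979, 10.078, 95.1, 0, 90], TCP at [0.245, 0.493, 0.231] pointing down, gripper open.
Joint ranges: [-179.16, 179.16], [-48.56, 103.87], [-65.8, 70.77], [-126.05, 130.52], [-82.76, 87.17], [-180, 180]. Speed limits (degrees/s): [127.2, 127.2, 147.25, 180, 180, 180].

## Interface

Orientations are given as [roll, pitch, yaw] about the fixed x, y, z axes, in that order (R = Rz(yaw) Ry(pitch) Rx(roll)).
In Python, from workcell import * gives the robot as it stands.
- The arm moves only by the tool servo_tool, never from a script. Its argument "moves" is a list of rows, each a list of 4 numbers: the shift along the world's x, y, z in cm, then the turn about the world's z in rad. A call has 1 to 20 rows; each row is the pose to reach, as a shift and turn from the pose commanded when the call began; what a row does not reach only later rows make up. A row lasts 1/12 s, in which the tool goes at most 41.7 mm and 7.16 degrees, less where a joint would pass 70% of its speed; a pose out of reach is approached as far as the arm can. A call with a gripper value outside its range is refused whole. "claw" is the closure, from 0 (fully open) to 1 (shut), set as the call begins (left out, the last holds). The fingers move at their own pace and stop on an object; "force" is the grip in N (left out, the last holds). Time passes only in rows, so rows that repeat a pose let the fingers close. It gives the time, the measured TCP pose, the force, the opening and the grip force at its end, in the units of the state.
- get_obs(): the state, without advancing time (a new reading comes with each control period).
- camera(name): name is "scene" or "side" or "wrist"; returns the picture (420x560x3 uint8, red, green, blue); there is no depth.
- get_calibration(name): a dict with "fx", "fy", "cx", "cy" (pixels), "rvec" (rotation vector, rad) and "tvec" (3), from world to camera coordinates, as OpenCV has them; the wrist camera has in their place "tool_from_camera" (4x4, takes a point from camera to tool coordinates, whose origin is the TCP and whose axes are the flange's). Camera axes: x right, y down, z forward; pixel columns grow to the right and rows downward; lengths in m; the calibration is good to about 2 mm. The wrist camera is an equidistant fisheye: a pixel r from the principal point sees the ray r / f radians off the axis. A picture is of the moment at which its call begins: read the wrist's pose just before it. get_calibration takes no time and is no camera call.
- job_done(): hands the job in; it is judged then, once.
The state is a dict: "time": time; "q": joint angles; "qd": joint speeds; "joint_efforts": joint torques, N m; "ee_pos": TCP position; "tcp_rot": TCP orientation; "wrist_force": force on the tool from outside, world axes, zero at the start; "torque": the same for the moment, N m; "opening": finger opening in m; "grasp_force": force on a finger pad.
Only numpy, scipy, OpenCV 4.12 (cv2) and the standard library are available. Lean on these libraries where they do the work, as an engineer would, in place of code of your own. Each camera call takes 0.05 s, during which the arm holds its last target. There are 200 camera calls.

## Working session

There is one attempt and no reset: what is moved stays moved. The work goes in short steps, Python scripts to look and compute and a tool call to move; the robot and the scene stay as the last step left them, time stands still between calls to the robot, and variables do not carry over. Pictures are saved under pics/ and viewed, at most 10 in all, crops included, and the job is handed in when it is done.

Besides the shell and the picture viewer there is one more tool, called after "Call:" as a command line: name --pt "numbers of a row" for each row, then --argument value for the rest. servo_tool: Moves the arm, as the interface text tells. Its arguments: {"type":"object","properties":{"moves":{"type":"array","items":{"type":"array","items":{"type":"number"}}},"claw":{"type":"number"},"force":{"type":"number"}},"required":["moves"]}

```bash
mkdir -p pics; python3 - <<'E'
from workcell import *
import cv2
o=get_obs();print(o)
for n in("scene","side","wrist"):
    c=get_calibration(n);print(n,c)
    cv2.imwrite(f"pics/{n}0.png",camera(n)[:,:,::-1])
E
```

```text
{'time': 0.0, 'q': array([ 6.35986007e+01,  5.01054138e+00,  1.00342451e+01,  9.50985605e+01,
       -8.21553983e-04,  8.99995193e+01]), 'qd': array([-0.01897513,  0.04900784, -0.03285876, -0.01508941,  0.10300711,
        0.0523614 ]), 'joint_efforts': array([-4.06424515e-03, -5.20389283e+01,  4.64804113e+01,  1.65614864e-02,
       -6.01452234e-05,  4.51988569e-06]), 'ee_pos': array([0.24446548, 0.49243313, 0.23058655]), 'tcp_rot': array([-1.79925143e+02,  8.20925279e-04,  1.53599082e+02]), 'wrist_force': array([ 0.62121447,  0.32490469, -0.33416604]), 'torque': array([-0.00693455,  0.00577859, -0.00153111]), 'grasp_force': 0.0, 'opening': 0.08548528747593817}
scene {'fx': 437.7695985606074, 'fy': 437.7695985606074, 'cx': 276.5746268203416, 'cy': 210.89245575764403, 'rvec': array([ 1.12000661,  2.58257609, -0.74960622]), 'tvec': array([ 0.41284537, -0.38041719,  1.47257698])}
side {'fx': 509.9616340108334, 'fy': 509.9616340108334, 'cx': 286.1970134670691, 'cy': 208.71348552516568, 'rvec': array([ 2.07478647, -0.6273075 ,  0.37542057]), 'tvec': array([-0.47492287,  0.25271476,  0.86547326])}
wrist {'fx': 325.19226210127806, 'fy': 325.19226210127806, 'cx': 282.3581099864598, 'cy': 210.7878383337405, 'tool_from_camera': array([[ 1.58282156e-04, -9.60433323e-01, -2.78509977e-01,
         7.10436325e-02],
       [ 9.99999930e-01,  2.46498412e-04, -2.81724715e-04,
        -9.30597894e-04],
       [ 3.39230071e-04, -2.78509913e-01,  9.60433295e-01,
        -1.44410314e-01],
       [ 0.00000000e+00,  0.00000000e+00,  0.00000000e+00,
         1.00000000e+00]])}
```

View pics/scene0.png

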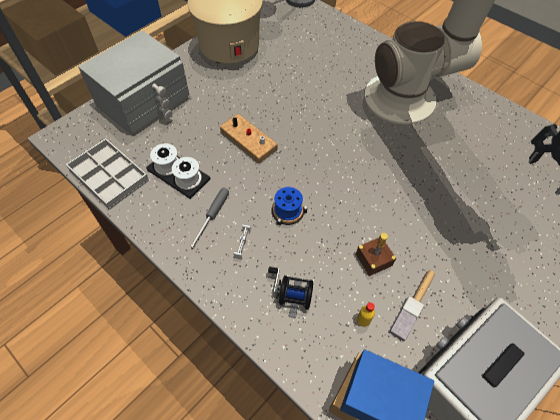

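View pics/side0.png

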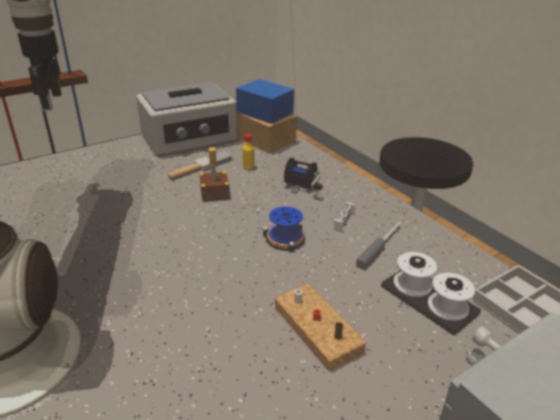

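View pics/wrist0.png

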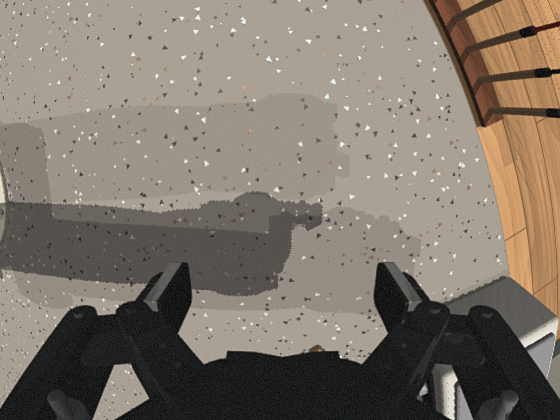

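The scene picture shows the rod's handle top near (383,236), the spool hub at (289,192), and the sleeves black/red/silver at (235,122), (249,131) and (262,140). In the side picture the rod top is at (212,150), the hub at (286,213), and silver/red/black at (298,296), (317,314) and (338,330). The wrist view shows only bare counter.

```bash
cat > h.py <<'E'
from workcell import *
import cv2,numpy as np
from scipy.spatial.transform import Rotation as R
def plane(n,uv,z):
    """world point at height z seen at pixel uv of a fixed camera"""
    c=get_calibration(n);M=R.from_rotvec(c["rvec"]).as_matrix()
    d=M.T@[(uv[0]-c["cx"])/c["fx"],(uv[1]-c["cy"])/c["fy"],1];p=-M.T@c["tvec"]
    return p+d*(z-p[2])/d[2]
def proj(n,P):
    c=get_calibration(n);K=np.array([[c["fx"],0,c["cx"]],[0,c["fy"],c["cy"]],[0,0,1]])
    return cv2.projectPoints(np.atleast_2d(np.float64(P)),c["rvec"],c["tvec"],K,None)[0][:,0]
def wpose(o):
    T=np.eye(4);T[:3,:3]=R.from_euler("xyz",o["tcp_rot"],degrees=True).as_matrix();T[:3,3]=o["ee_pos"]
    return T@get_calibration("wrist")["tool_from_camera"]
def wplane(T,uv,z):
    c=get_calibration("wrist");v=np.array([uv[0]-c["cx"],uv[1]-c["cy"]]);r=np.hypot(*v);a=r/c["fx"]
    d=T[:3,:3]@np.r_[v/max(r,1e-9)*np.sin(a),np.cos(a)]
    return T[:3,3]+d*(z-T[2,3])/d[2]
def wproj(T,P):
    c=get_calibration("wrist");q=(np.atleast_2d(P)-T[:3,3])@T[:3,:3]
    a=np.arctan2(np.hypot(q[:,0],q[:,1]),q[:,2]);r=a*c["fx"]/np.hypot(q[:,0],q[:,1])
    return np.c_[c["cx"]+q[:,0]*r,c["cy"]+q[:,1]*r]
E
python3 - <<'E'
from h import *
np.set_printoptions(precision=4,suppress=True)
for k,a,b,z in [("rodtop",(383,236),(212,150),.13),("hub",(289,192),(286,213),.07),("black",(235,120),(339,325),.06),("red",(249,130),(317,312),.048),("silver",(262,138),(298,294),.054)]:
    print(k,plane("scene",a,z),plane("side",b,z))
s=cv2.imread("pics/scene0.png");d=cv2.imread("pics/side0.png")
g=lambda i,x,y:cv2.resize(i[y:y+60,x:x+80],(400,300),interpolation=cv2.INTER_CUBIC)
cv2.imwrite("pics/m.png",np.vstack([np.hstack([g(s,345,222),g(s,210,105)]),np.hstack([g(d,175,140),g(d,275,285)])]))
E
```

```text
rodtop [0.5525 0.2947 0.13  ] [0.5451 0.2838 0.13  ]
hub [0.5785 0.0203 0.07  ] [0.5927 0.0283 0.07  ]
black [ 0.4876 -0.2831  0.06  ] [ 0.482  -0.2932  0.06  ]
red [ 0.4798 -0.2316  0.048 ] [ 0.4774 -0.2387  0.048 ]
silver [ 0.4797 -0.1767  0.054 ] [ 0.4723 -0.1873  0.054 ]
```

View pics/m.png

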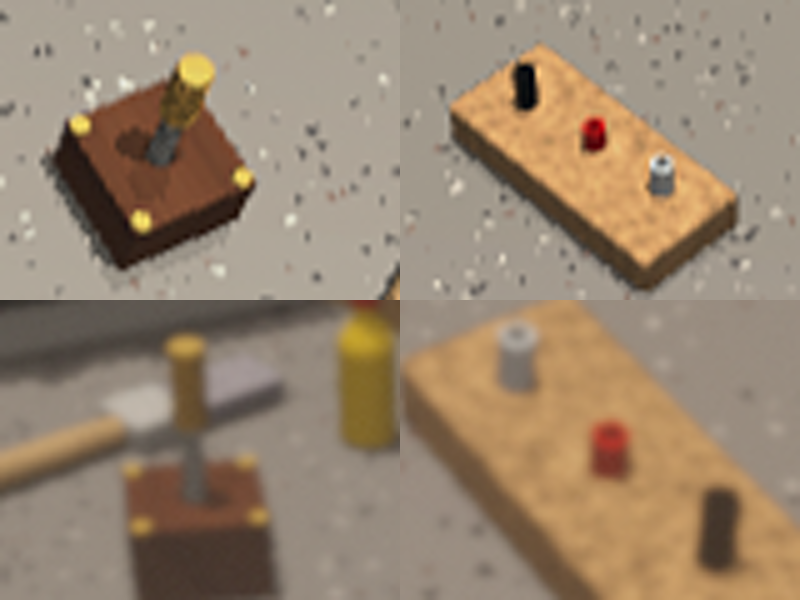

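Crops: rod top at scene (384.4,235.4) and side (212.2,149.2). The sleeves run black, red, silver from -y to +y. The two cameras agree to about 1 cm, so I'll refine with the wrist camera above each object.

Call:
servo_tool --pt "2 -1.3 0 -0.05" --pt "5 -3.3 0 -0.12" --pt "8 -5.3 0 -0.2" --pt "11 -7.3 0 -0.27" --pt "14 -9.3 0 -0.33" --pt "17 -11.3 0 -0.4" --pt "20 -13.3 0 -0.46" --pt "23 -15.3 0 -0.52" --pt "26 -17.3 0 -0.58" --pt "28.5 -19 0 -0.63" --pt "30.5 -20.3 0 -0.63" --pt "30.5 -20.3 0 -0.63" --pt "30.5 -20.3 0 -0.63" --pt "30.5 -20.3 0 -0.63" --claw 0 --force 40

```text
time: 1.32
ee_pos: [0.5493, 0.2897, 0.231]
tcp_rot: [-180.0, -0.0, 117.5]
wrist_force: [-0.8, 0.7, -0.2]
opening: 0.0857
grasp_force: 0.0
```

```bash
python3 - <<'E'
from h import *
o=get_obs();print(o["time"],o["ee_pos"],o["tcp_rot"],o["wrist_force"]);T=wpose(o)
im=camera("wrist");cv2.imwrite("pics/w1.png",im[:,:,::-1]);np.save("T1.npy",T)
print(wproj(T,[[.55,.29,.13],[.55,.29,.045],[.585,.024,.07]]))
print("bottle",plane("scene",(367,308),.1),plane("side",(249,138),.1))
E
```

```text
1.3167 [0.54927816 0.28970508 0.23095339] [-1.79956385e+02 -1.36404974e-02  1.17494970e+02] [-0.75184788  0.701661   -0.23661722]
[[284.71454983 209.96540195]
 [284.21499222 187.36345483]
 [214.31994157 380.90071675]]
bottle [0.70899504 0.37091861 0.1       ] [0.6909958 0.3514076 0.1      ]
```

View pics/w1.png

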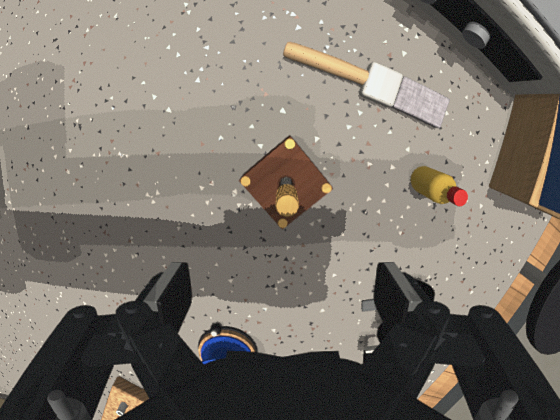

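The wrist view puts the handle's top face at (287,204), with the stand's dots at (289.5,144), (245,181), (326.5,188) and (282,224). The spool shows only partly at the bottom.

```bash
python3 - <<'E'
from h import *
T=np.load("T1.npy")
a=wplane(T,(287,204),.13);b=wplane(T,(285.8,184.3),.045);print(a,b)
d=[wplane(T,p,.045)[:2] for p in((289.5,144),(245,181),(326.5,188),(282,224))]
print([np.linalg.norm(d[i]-d[j]) for i,j in((0,3),(1,2),(0,1))])
print((a-get_obs()["ee_pos"])*100)
E
```

```text
[0.54933598 0.29512034 0.13      ] [0.54995205 0.29363752 0.045     ]
[np.float64(0.08544290765731515), np.float64(0.08520074753059263), np.float64(0.05978775179028574)]
[  0.0327473    0.50617358 -10.11938786]
```

Call:
servo_tool --pt "0 0.45 -1 0" --pt "0 0.45 -3 0" --pt "0 0.45 -5.5 0" --pt "0 0.45 -8 0" --pt "0 0.45 -10.5 0" --pt "0 0.45 -12.5 0" --pt "0 0.45 -13.7 0" --pt "0 0.45 -14.2 0" --pt "0 0.45 -14.2 0" --pt "0 0.45 -14.2 0"

```text
time: 2.2
ee_pos: [0.5497, 0.2946, 0.0903]
tcp_rot: [179.9, -0.0, 117.5]
wrist_force: [-0.8, 0.4, 1.2]
opening: 0.0854
grasp_force: 0.0
```

Call:
servo_tool --pt "0 0 0 0" --pt "0 0 0 0" --pt "0 0 0 0" --pt "0 0 0 0" --pt "0 0 0 0" --pt "0 0 0 0" --pt "0 0 0 0" --pt "0 0 0 0" --pt "0 0 0 0" --pt "0 0 0 0" --pt "0 0 0 0" --pt "0 0 0 0" --claw 1 --force 50

```text
time: 3.2
ee_pos: [0.5498, 0.2942, 0.0896]
tcp_rot: [180.0, 0.0, 117.5]
wrist_force: [1.1, -0.4, 4.2]
opening: 0.0168
grasp_force: 48.7
```

Call:
servo_tool --pt "0 0 0.5 0" --pt "0 0 1.5 0" --pt "0 0 3 0" --pt "0 0 5 0" --pt "0 0 7 0" --pt "0 0 8.5 0" --pt "0 0 9 0" --pt "0.4 -2 9 0" --pt "1 -5 9 0" --pt "1.6 -8 9 0" --pt "2.2 -11 9 0" --pt "2.8 -14 9 0" --pt "3.4 -17 9 0" --pt "4 -20 9 0" --pt "4.6 -23 9 0" --pt "5.2 -26 9 0" --pt "5.7 -29 9 0" --pt "6 -31 9 0" --pt "6 -31.4 9 0" --pt "6 -31.4 9 0"

```text
time: 4.87
ee_pos: [0.6092, -0.0212, 0.1786]
tcp_rot: [-179.9, -0.0, 117.4]
wrist_force: [0.5, -0.1, -0.8]
opening: 0.0168
grasp_force: 49.0
```

Call:
servo_tool --pt "0 0 0 0" --pt "0 0 0 0" --pt "0 0 0 0"

```text
time: 5.12
ee_pos: [0.6094, -0.0187, 0.1793]
tcp_rot: [-180.0, -0.0, 117.6]
wrist_force: [0.6, 0.5, -1.4]
opening: 0.0164
grasp_force: 49.0
```

```bash
python3 - <<'E'
from h import *
o=get_obs();print(o["time"],o["ee_pos"],o["tcp_rot"],o["wrist_force"],o["opening"]);T=wpose(o)
im=camera("wrist");cv2.imwrite("pics/w2.png",im[:,:,::-1]);np.save("T2.npy",T);np.save("p2.npy",o["ee_pos"])
print(wproj(T,[[.585,.024,.07]]))
E
```

```text
5.1167 [ 0.60942016 -0.01870552  0.1792585 ] [-1.79996230e+02 -1.45845069e-02  1.17583350e+02] [ 0.5641497   0.46567763 -1.41512054] 0.016369111659394857
[[281.25476018 146.18808197]]
```

View pics/w2.png

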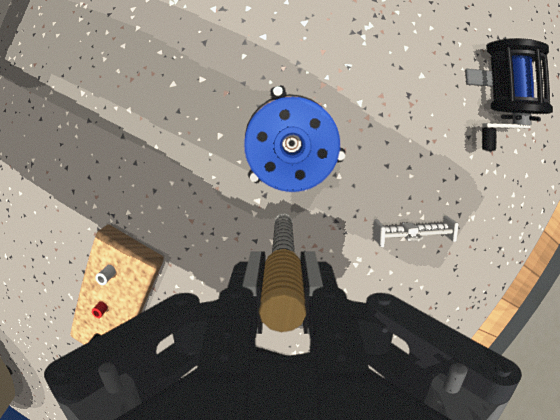

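The wrist view shows the flange centred near (292,143) with the bore in its middle. The rod tip is at about (283,218), held straight between the fingers.

```bash
python3 - <<'E'
from h import *
T=np.load("T2.npy");p=np.load("p2.npy")
im=cv2.imread("pics/w2.png");h=cv2.cvtColor(im,cv2.COLOR_BGR2HSV)
m=cv2.inRange(h,(105,120,60),(130,255,255));m[200:]=0;m[:,:220]=0;m[:,370:]=0
c=max(cv2.findContours(m,0,1)[0],key=cv2.contourArea)[:,0]
P=np.array([wplane(T,u,.067)[:2] for u in c.astype(float)]);
A=np.c_[2*P,np.ones(len(P))];s=np.linalg.lstsq(A,(P**2).sum(1),rcond=None)[0];print("flange c",s[:2],"r",np.sqrt(s[2]+s[:2]@s[:2]))
print("bore px",wplane(T,(292,143),.07))
print("tip",wplane(T,(283,219),.1045),"ee",p, "ideal tip px",wproj(T,[[*p[:2],.1045]]))
cv2.imwrite("pics/c2.png",np.hstack([cv2.resize(im[113:173,262:322],(400,400),interpolation=2),cv2.resize(im[195:255,253:313],(400,400),interpolation=2)]))
E
```

```text
flange c [0.59184666 0.0290356 ] r 0.03753056907145762
bore px [0.59123222 0.03009812 0.07      ]
tip [ 0.6085654  -0.01824245  0.1045    ] ee [ 0.60942016 -0.01870552  0.1792585 ] ideal tip px [[283.76653972 220.08558403]]
```

View pics/c2.png

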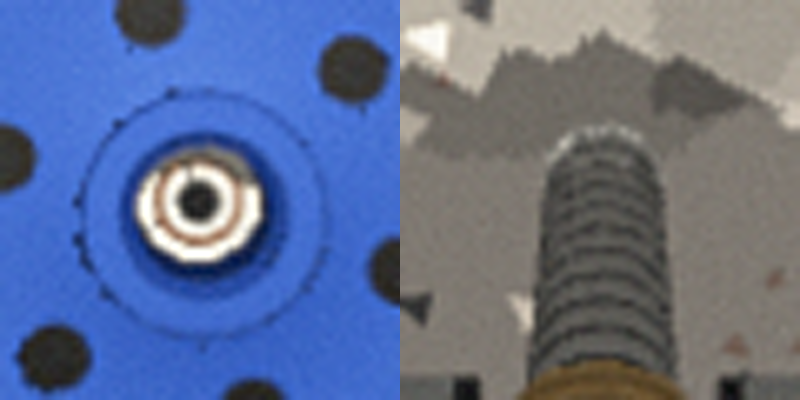

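Call:
servo_tool --pt "-0.4 1 0 0" --pt "-0.9 2.5 0 0" --pt "-1.4 4 0 0" --pt "-1.76 4.85 0 0" --pt "-1.76 4.85 -0.5 0" --pt "-1.76 4.85 -1.2 0" --pt "-1.76 4.85 -1.9 0" --pt "-1.76 4.85 -2.5 0" --pt "-1.76 4.85 -2.7 0" --pt "-1.76 4.85 -2.7 0" --pt "-1.76 4.85 -2.9 0" --pt "-1.76 4.85 -3.2 0" --pt "-1.76 4.85 -3.5 0" --pt "-1.76 4.85 -3.8 0" --pt "-1.76 4.85 -4.1 0" --pt "-1.76 4.85 -4.4 0" --pt "-1.76 4.85 -4.7 0" --pt "-1.76 4.85 -4.8 0" --pt "-1.76 4.85 -4.8 0"

```text
time: 6.75
ee_pos: [0.5918, 0.0286, 0.1309]
tcp_rot: [-180.0, -0.0, 117.5]
wrist_force: [-0.0, 0.2, -1.1]
opening: 0.0166
grasp_force: 49.0
```

Call:
servo_tool --pt "0 0 -0.1 0" --pt "0 0 -0.2 0" --pt "0 0 -0.3 0" --pt "0 0 -0.4 0" --pt "0 0 -0.5 0" --pt "0 0 -0.55 0" --pt "0 0 -0.55 0" --pt "0 0 -0.55 0"

```text
time: 7.42
ee_pos: [0.592, 0.0286, 0.1258]
tcp_rot: [-180.0, -0.0, 117.5]
wrist_force: [0.3, -0.7, -1.1]
opening: 0.0168
grasp_force: 49.0
```

Call:
servo_tool --pt "0 0 -0.1 0" --pt "0 0 -0.2 0" --pt "0 0 -0.3 0" --pt "0 0 -0.4 0" --pt "0 0 -0.5 0" --pt "0 0 -0.57 0" --pt "0 0 -0.6 0" --pt "0 0 -0.6 0" --pt "0 0 -0.6 0" --pt "0 0 -0.6 0"

```text
time: 8.25
ee_pos: [0.592, 0.0286, 0.12]
tcp_rot: [180.0, 0.0, 117.5]
wrist_force: [-1.1, -0.6, 1.4]
opening: 0.0168
grasp_force: 49.3
```

Call:
servo_tool --pt "0 0 -0.03 0" --pt "0 0 -0.06 0" --pt "0 0 -0.07 0" --pt "0 0 -0.07 0" --pt "0 0 -0.07 0" --pt "0 0 -0.07 0" --pt "0 0 -0.07 0" --pt "0 0 -0.07 0" --pt "0 0 -0.07 0" --pt "0 0 -0.07 0" --pt "0 0 -0.07 0" --pt "0 0 -0.07 0" --pt "0 0 -0.07 0" --pt "0 0 -0.07 0"

```text
time: 9.42
ee_pos: [0.5921, 0.0286, 0.1192]
tcp_rot: [180.0, 0.0, 117.5]
wrist_force: [-2.1, -0.2, 5.7]
opening: 0.0168
grasp_force: 49.5
```

```bash
python3 - <<'E'
from h import *
o=get_obs();print(o["time"],o["ee_pos"],o["wrist_force"],o["grasp_force"])
T=wpose(o);im=camera("wrist")[:,:,::-1];sd=camera("side")[:,:,::-1];sc=camera("scene")[:,:,::-1]
x,y=.592,.0287
for n,c in(("side",sd),("scene",sc)): print(n,proj(n,[[x,y,.07],[x,y,.11],[x,y,.116],[x,y,.122]]))
u=proj("side",[[x,y,.1]])[0].astype(int);v=proj("scene",[[x,y,.1]])[0].astype(int)
g=lambda i,p:cv2.resize(i[p[1]-30:p[1]+30,p[0]-30:p[0]+30],(400,400),interpolation=2)
print(u,v,wproj(T,[[x,y,.07]]))
cv2.imwrite("pics/r.png",np.hstack([g(sd,u),cv2.resize(im[150:310,200:360],(400,400),interpolation=2)]))
E
```

```text
9.4167 [0.59206422 0.02864354 0.11924604] [-2.05285335 -0.24694138  5.70970035] 49.54638183116913
side [[285.64050871 212.99662133]
 [286.08911846 197.69110515]
 [286.15792148 195.3437072 ]
 [286.22712885 192.98251345]]
scene [[287.94447301 196.79030355]
 [288.36777432 188.07889749]
 [288.43344957 186.72732176]
 [288.4997157  185.36358587]]
[285 201] [288 190] [[283.84909578 232.24848116]]
```

View pics/r.png

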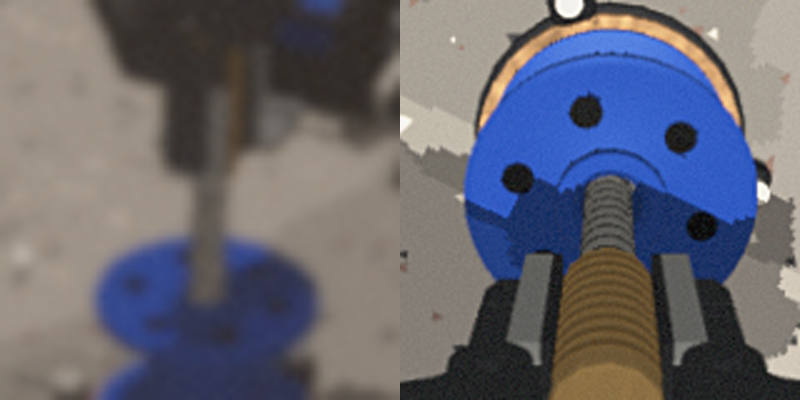

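The rod bottoms with the tip at 44.6 mm under about 6.8 N. Allowing about 1.4 mm of spring give, the unloaded bottom is at 46.0 mm, so the free depth is 24 mm and 46 mm of shank shows. The picture agrees: shank straight in the bore, with the handle start well above the face. That means the silver sleeve. I'll hold a little longer, then return the rod.

Call:
servo_tool --pt "0 0 0 0" --pt "0 0 0 0" --pt "0 0 0 0" --pt "0 0 0 0" --pt "0 0 0 0" --pt "0 0 0 0" --pt "0 0 0 0" --pt "0 0 0 0" --pt "0 0 0 0" --pt "0 0 0 0" --pt "0 0 0 0" --pt "0 0 0 0" --pt "0 0 0.3 0" --pt "0 0 1 0" --pt "0 0 2 0" --pt "0 0 3.2 0" --pt "0 0 4.4 0" --pt "0 0 5.4 0" --pt "0 0 6.02 0" --pt "0 0 6.02 0"

```text
time: 11.23
ee_pos: [0.5927, 0.0287, 0.1814]
tcp_rot: [179.9, 0.1, 117.5]
wrist_force: [0.5, 1.2, -0.8]
opening: 0.0167
grasp_force: 49.1
```

Call:
servo_tool --pt "-0.2 1.2 0 0" --pt "-0.6 4 0 0" --pt "-1.1 7 0 0" --pt "-1.6 10 0 0" --pt "-2.1 13 0 0" --pt "-2.6 16 0 0" --pt "-3.1 19 0 0" --pt "-3.6 22 0 0" --pt "-4 24.5 0 0" --pt "-4.2 26 0 0" --pt "-4.24 26.55 0 0" --pt "-4.24 26.55 0 0" --pt "-4.24 26.55 0 0" --pt "-4.24 26.55 0 0" --pt "-4.24 26.55 -1.5 0" --pt "-4.24 26.55 -3.5 0" --pt "-4.24 26.55 -5 0" --pt "-4.24 26.55 -5.3 0" --pt "-4.24 26.55 -5.3 0"

```text
time: 12.82
ee_pos: [0.5494, 0.2928, 0.1254]
tcp_rot: [-179.9, 0.0, 117.4]
wrist_force: [-0.5, 0.7, -0.8]
opening: 0.0168
grasp_force: 49.1
```

Call:
servo_tool --pt "0 0 -0.3 0" --pt "0 0 -0.8 0" --pt "0 0 -1.3 0" --pt "0 0 -1.8 0" --pt "0 0 -2.3 0" --pt "0 0 -2.8 0" --pt "0 0 -3.2 0" --pt "0 0 -3.5 0" --pt "0 0 -3.65 0" --pt "0 0 -3.65 0" --pt "0 0 -3.65 0"

```text
time: 13.73
ee_pos: [0.5496, 0.2942, 0.0899]
tcp_rot: [180.0, -0.0, 117.5]
wrist_force: [-0.3, 0.6, -1.0]
opening: 0.0166
grasp_force: 48.9
```

Call:
servo_tool --pt "0 0 -0.04 0" --pt "0 0 -0.04 0" --pt "0 0 -0.04 0"

```text
time: 13.98
ee_pos: [0.5497, 0.2942, 0.0897]
tcp_rot: [180.0, -0.0, 117.5]
wrist_force: [0.5, 0.4, 1.1]
opening: 0.0168
grasp_force: 49.2
```

Call:
servo_tool --pt "0 0 0 0" --pt "0 0 0 0" --pt "0 0 0 0" --pt "0 0 0 0" --pt "0 0 0 0" --pt "0 0 0 0" --pt "0 0 0 0" --pt "0 0 0 0" --pt "0 0 0 0" --pt "0 0 0 0" --pt "0 0 1 0" --pt "0 0 3 0" --pt "0 0 6 0" --pt "0 0 9 0" --pt "0 0 11 0" --pt "0 0 12 0" --pt "0 0 12 0" --pt "0 0 12 0" --claw 0

```text
time: 15.48
ee_pos: [0.5497, 0.2942, 0.209]
tcp_rot: [180.0, 0.0, 117.5]
wrist_force: [0.1, 0.4, -1.1]
opening: 0.0854
grasp_force: 0.0
```

```bash
python3 - <<'E'
from h import *
o=get_obs();print(o["time"],o["ee_pos"],o["q"]);T=wpose(o);im=camera("wrist")[:,:,::-1];cv2.imwrite("pics/w3.png",im)
P=wproj(T,[[.5497,.2943,.13],[.5497,.2943,.045]]);print(P)
h=cv2.cvtColor(np.ascontiguousarray(im),cv2.COLOR_BGR2HSV);m=cv2.inRange(h,(15,120,150),(32,255,255))
n,_,st,c=cv2.connectedComponentsWithStats(m)
for s,q in zip(st,c):
  if s[4]>40: print(s,q)
p=P[0].astype(int);cv2.imwrite("pics/c3.png",cv2.resize(im[p[1]-90:p[1]+60,p[0]-100:p[0]+100],(600,450),interpolation=2))
E
```

```text
15.4833 [0.54966024 0.29419347 0.2090271 ] [ 2.81571497e+01  1.49575779e+01  1.89864532e+01  9.40251356e+01
 -4.81259936e-04  9.06543269e+01]
[[283.84521172 218.14321396]
 [283.46702692 191.87489684]]
[     0      0    560    420 233503] [278.48183535 209.17588639]
[437 181  27  30 435] [447.86666667 193.30344828]
[235 184  11  11  90] [240.1        188.82222222]
[322 192  10  10  84] [326.35714286 196.32142857]
[271 207  25  13 200] [282.89  212.915]
[547 232  13  18  64] [554.390625 241.71875 ]
[535 250  20  23 137] [544.33576642 261.83211679]
[519 282  15  16  87] [526.35632184 289.33333333]
[502 311  16  10  57] [509.0877193 315.8245614]
[425 377  34  32 237] [443.66666667 391.01687764]
```

View pics/c3.png

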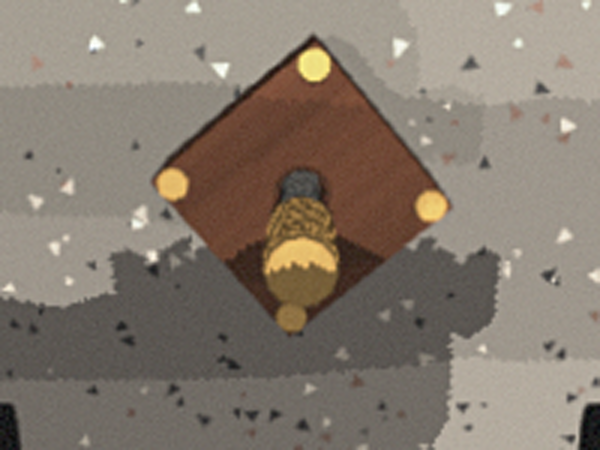

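The rod stands upright in the stand's hole again, with its handle seen centred. Next is the silver sleeve.

Call:
servo_tool --pt "-0.2 -1.5 0 -0.02" --pt "-0.7 -4.5 0 -0.05" --pt "-1.2 -8 0 -0.08" --pt "-1.7 -11.5 0 -0.11" --pt "-2.2 -15 0 -0.14" --pt "-2.8 -18.5 0 -0.17" --pt "-3.3 -22 0 -0.2" --pt "-3.8 -25.5 0 -0.23" --pt "-4.4 -29 0 -0.26" --pt "-4.9 -32.5 0 -0.29" --pt "-5.4 -36 0 -0.32" --pt "-6 -39.5 0 -0.35" --pt "-6.5 -43 0 -0.38" --pt "-7 -46 0 -0.4" --pt "-7.2 -47.4 0 -0.4" --pt "-7.2 -47.4 0 -0.4" --pt "-7.2 -47.4 0 -0.4" --pt "-7.2 -47.4 0 -0.4"

```text
time: 17.03
ee_pos: [0.4773, -0.1792, 0.2083]
tcp_rot: [-179.9, -0.1, 94.6]
wrist_force: [1.0, 0.8, -0.8]
opening: 0.0856
grasp_force: 0.0
```

```bash
python3 - <<'E'
from h import *
o=get_obs();print(o["time"],o["ee_pos"],o["tcp_rot"]);T=wpose(o);np.save("T4.npy",T)
im=camera("wrist")[:,:,::-1];cv2.imwrite("pics/w4.png",im);print(wproj(T,[[.478,-.18,.054]]))
E
```

```text
17.0333 [ 0.47726691 -0.17921494  0.20827055] [-1.79910733e+02 -6.00156725e-02  9.45919703e+01]
[[284.15448024 194.91186568]]
```

View pics/w4.png

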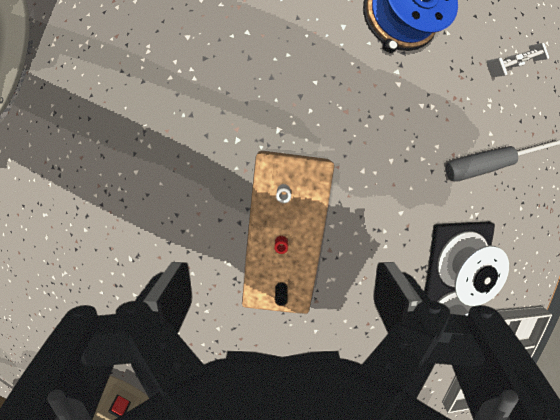

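The wrist view shows silver's ring at (284,195), red at (281,243) and black at (281,292). The fingers close across the row, clear of red. I've now used all ten pictures, so the rest is by numbers.

```bash
python3 - <<'E'
from h import *
T=np.load("T4.npy");im=cv2.imread("pics/w4.png");x0,y0=264,175;s=im[y0:y0+40,x0:x0+40]
h=cv2.cvtColor(s,cv2.COLOR_BGR2HSV);m=((h[...,1]<60)&(h[...,2]>130)).astype(np.uint8)
c=max(cv2.findContours(m,0,1)[0],key=cv2.contourArea);(a,b),r=cv2.minEnclosingCircle(c);k=(x0+a,y0+b)
print(k,r,wplane(T,k,.054),"expected r px",np.linalg.norm(wproj(T,[[.478,-.18,.054]])-wproj(T,[[.485,-.18,.054]])))
for row in range(10,32): print("".join(f"{int(v):4d}" for v in h[row,8:32,2]))
E
```

```text
(283.125, 195.375) 7.675140857696533 [ 0.47706791 -0.18052645  0.054     ] expected r px 7.410267627035412
 239 235 232 224 206 179 161 142 122 107 111 109 108 109 117 138 174 199 205 209 198 190 191 193
 239 240 238 229 221 187 142 115 106 108 108 108 104 103  97 103 129 180 214 218 208 190 182 188
 240 238 232 224 224 190 113 102 101 100  98 105  95  98  97  96  98 139 213 224 218 204 190 190
 236 231 227 224 228 164  99 109 118 145 150 169 163 139 117  95  90 108 185 223 221 211 197 195
 215 217 223 230 230 122 103 156 192 211 219 229 225 209 192 157 114  94 116 173 216 212 202 203
 215 219 230 231 208 110 151 205 232 235 236 237 235 237 234 216 175 116  82 127 196 201 203 205
 228 232 233 229 193 136 208 237 236 219 212 186 180 203 233 236 228 176  84 109 183 194 205 216
 231 234 234 225 195 175 232 240 206 152 190 193 188 189 186 225 237 209 103 111 183 190 197 214
 231 233 232 220 201 231 248 218 133 109 182 208 217 197 142 173 240 234 165 127 198 195 195 212
 234 234 229 222 221 249 252 161  85  97 145 163 166 150 113 147 236 249 224 215 232 222 209 221
 177 176 172 176 215 25
[... 440 characters left out ...]
2 153 132 118 110 112
 120 116 117 108 114 142 188 214 200 163 143 156 222 236 251 253 241 193 191 144 132 123 108 108
 118 120 116 114 109 111 124 141 153 166 164 193 255 254 245 235 193 154 144 131 131 120 109 109
 119 119 122 118 113 114 118 121 127 133 138 160 199 192 175 173 159 142 133 120 120 120 114 114
 119 123 117 112 113 119 120 120 119 114 119 121 134 131 135 148 150 147 133 120 117 118 116 111
 124 122 117 115 121 123 124 124 119 119 110 120 134 137 144 151 150 147 135 125 122 122 114 112
 133 127 113 117 123 129 130 128 133 125 113 121 137 146 142 145 149 143 138 133 124 122 124 116
 137 130 129 126 132 134 129 123 138 135 134 132 138 140 133 138 138 134 137 132 130 122 129 129
```

Call:
servo_tool --pt "0 -0.1 -1 0" --pt "0 -0.1 -3 0" --pt "0 -0.1 -6 0" --pt "0 -0.1 -9 0" --pt "0 -0.1 -11.5 0" --pt "0 -0.1 -13.5 0" --pt "0 -0.1 -15 0" --pt "0 -0.1 -16 0" --pt "0 -0.1 -16.5 0" --pt "0 -0.1 -16.5 0" --pt "0 -0.1 -16.5 0"

```text
time: 18.0
ee_pos: [0.4779, -0.1807, 0.0449]
tcp_rot: [180.0, 0.0, 94.6]
wrist_force: [-0.0, 0.3, 0.2]
opening: 0.0855
grasp_force: 0.0
```

Call:
servo_tool --pt "0 0 0 0" --pt "0 0 0 0" --pt "0 0 0 0" --pt "0 0 0 0" --pt "0 0 0 0" --pt "0 0 0 0" --pt "0 0 0 0" --pt "0 0 0 0" --pt "0 0 0 0" --pt "0 0 0 0" --pt "0 0 0 0" --pt "0 0 0 0" --claw 1 --force 30

```text
time: 19.0
ee_pos: [0.4777, -0.1809, 0.0446]
tcp_rot: [180.0, 0.0, 94.6]
wrist_force: [-0.6, -0.0, 3.2]
opening: 0.0117
grasp_force: 29.3
```

Call:
servo_tool --pt "0 0 0.3 0" --pt "0 0 1 0" --pt "0 0 2.5 0" --pt "0 0 4 0" --pt "0 0 6 0" --pt "0 0 8 0" --pt "0 0 9 0" --pt "0 0 9 0" --pt "0 0 9 0"

```text
time: 19.75
ee_pos: [0.4777, -0.1809, 0.1343]
tcp_rot: [180.0, 0.0, 94.6]
wrist_force: [0.0, 1.1, 0.0]
opening: 0.0117
grasp_force: 29.2
```

Call:
servo_tool --pt "0.6 0.8 0 0" --pt "2 2.8 0 0" --pt "3.7 5.1 0 0" --pt "5.4 7.4 0 0" --pt "7.1 9.8 0 0" --pt "8.8 12.1 0 0" --pt "10.3 14.2 0 0" --pt "11.3 15.6 0 0" --pt "11.7 16.1 0 0" --pt "11.7 16.1 0 0" --pt "11.7 16.1 0 0" --pt "11.7 16.1 0 0"

```text
time: 20.75
ee_pos: [0.594, -0.0208, 0.1342]
tcp_rot: [-180.0, 0.0, 94.5]
wrist_force: [0.1, -0.6, 1.0]
opening: 0.012
grasp_force: 29.3
```

```bash
python3 - <<'E'
from h import *
from scipy.optimize import least_squares
o=get_obs();p=o["ee_pos"];print(o["time"],p,o["tcp_rot"],o["opening"]);T=wpose(o);im=np.ascontiguousarray(camera("wrist")[:,:,::-1]);cv2.imwrite("pics/w5.png",im)
print("hub px",wproj(T,[[.592,.0287,.067]]),"sleeve bottom px",wproj(T,[[*p[:2],p[2]-.0146]]))
h=cv2.cvtColor(im,cv2.COLOR_BGR2HSV);m=cv2.inRange(h,(105,120,60),(130,255,255))
n,l,st,_=cv2.connectedComponentsWithStats(m);i=1+st[1:,4].argmax();print(st[i])
c=max(cv2.findContours((l==i).astype(np.uint8),0,1)[0],key=cv2.contourArea)[:,0]
P=np.array([wplane(T,u,.067)[:2] for u in c.astype(float)])
r=least_squares(lambda s:np.hypot(*(P-s).T)-.038,[.592,.029],loss="soft_l1",f_scale=.0005);print("flange c",r.x,np.median(abs(r.fun)))
# sleeve silhouette: print local brightness around expected bottom
q=wproj(T,[[*p[:2],p[2]-.0146]])[0].astype(int);b=h[...,2]
print(q)
for y in range(q[1]-16,q[1]+22,2): print(y,"".join(f"{int(v):4d}" for v in b[y,q[0]-24:q[0]+25:2]))
E
```

```text
20.75 [ 0.59398651 -0.02075326  0.1342456 ] [-1.79967184e+02  9.12987815e-03  9.45313908e+01] 0.012028505417353478
hub px [[286.60063434 150.49906452]] sleeve bottom px [[283.84888206 253.90706961]]
[ 229   92  117  115 9360]
flange c [0.59188165 0.02903848] 0.0003251947482496298
[283 253]
237  114 116 115 110 116 111 115 113 115 115 154 180 134 114 123 125 130 128 132 134 125 127 131 131 131
239  111 119 116 111 110 114 112 114 110 113 114 157 125 129 130 133 126 129 129 128 130 132 131 131 126
241  132 130 113 114 114 114 116 115 113 128 125 125 129 128 129 128 131 131 130 131 129 131 125 127 131
243  129 129 133 128 132 131 132 131 131 128 118 108 116 107 121 131 134 128 132 132 132 128 129 132 129
245  128 127 130 135 132 130 127 129 111 103 107 109 110 108 111 110 115 133 125 129 124 133 133 125 131
247  129 133 127 119 128 129 131 108 101 107 110 110 104 110 105 107 106 114 135 134 127 131 129 128 131
249  131 103  59 113 133 132 120 103 102 103 106 107 111 107 110 104 107 101 121 129 131 132 129 132 126
251  107 111  89  91  88  92 102 105 103 106 108 106 107 109 110 109 111 1
[... 485 characters left out ...]
06 108 112 118 132 131 123 112 107 107 108  67  35  46  99  92  95  96
263   97  99 100  51  28  29 102 114 133 139 135 133 138 137 134 133 113 106  79  32  33 102  93  96  94
265   91  97  98  43  30  38 123 138 137 137 138 142 143 143 138 135 134 123  91  33  32  96  95  98  94
267   92  93 100  42  36  47 135 140 144 137 117 103 100 114 130 141 137 136 109  28  28  86  90  92  95
269   95  90  98  38  36  53 141 145 115 104 105 107 109 110 103 113 144 141 120  33  33  76  92  96  97
271   94  87 101  35  27  55 146 126  96 105 110 109 107 107 104  99 126 145 129  21  27  76  96  96  91
273   97  94  96  37  34  48 139 112 100 106 110 111 107 106 106 101 104 142 128  13  28  69 101  94  91
```

```bash
python3 - <<'E'
from h import *
o=get_obs();p=o["ee_pos"];T=wpose(o);a=np.linspace(0,6.28,200);c=np.c_[.007*np.cos(a),.007*np.sin(a)]
for dz in(-.0146,.0094):
  w=wproj(T,np.c_[p[:2]+c,np.full(200,p[2]+dz)]);print(w.min(0),w.max(0))
E
```

```text
[270.70228648 241.72667958] [296.96714147 265.69579107]
[268.98946686 261.05572918] [299.09405732 287.61515594]
```

Call:
servo_tool --pt "-0.05 1 0 0" --pt "-0.1 2.5 0 0" --pt "-0.16 4 0 0" --pt "-0.21 4.95 0 0" --pt "-0.21 4.95 0 0" --pt "-0.21 4.95 -0.8 0" --pt "-0.21 4.95 -2 0" --pt "-0.21 4.95 -3.2 0" --pt "-0.21 4.95 -4 0" --pt "-0.21 4.95 -4.4 0" --pt "-0.21 4.95 -4.5 0" --pt "-0.21 4.95 -4.6 0" --pt "-0.21 4.95 -4.7 0" --pt "-0.21 4.95 -4.8 0" --pt "-0.21 4.95 -4.9 0" --pt "-0.21 4.95 -5 0" --pt "-0.21 4.95 -5.1 0" --pt "-0.21 4.95 -5.2 0" --pt "-0.21 4.95 -5.2 0"

```text
time: 22.38
ee_pos: [0.5924, 0.0297, 0.0822]
tcp_rot: [-180.0, 0.0, 94.6]
wrist_force: [-0.8, 0.2, -0.1]
opening: 0.0117
grasp_force: 29.3
```

Call:
servo_tool --pt "0 0 -0.1 0" --pt "0 0 -0.2 0" --pt "0 0 -0.3 0" --pt "0 0 -0.4 0" --pt "0 0 -0.5 0" --pt "0 0 -0.5 0"

```text
time: 22.88
ee_pos: [0.5924, 0.0296, 0.0772]
tcp_rot: [-180.0, 0.0, 94.6]
wrist_force: [1.0, -1.1, -0.2]
opening: 0.012
grasp_force: 29.2
```

Call:
servo_tool --pt "0 0 -0.1 0" --pt "0 0 -0.2 0" --pt "0 0 -0.3 0" --pt "0 0 -0.4 0" --pt "0 0 -0.48 0" --pt "0 0 -0.48 0" --pt "0 0 -0.48 0"

```text
time: 23.47
ee_pos: [0.5925, 0.0296, 0.0725]
tcp_rot: [-180.0, 0.0, 94.6]
wrist_force: [0.8, -1.3, -0.7]
opening: 0.0121
grasp_force: 29.2
```

Call:
servo_tool --pt "0 0 0 0" --pt "0 0 0 0" --pt "0 0 0 0" --pt "0 0 0 0" --pt "0 0 0 0" --pt "0 0 0 0" --pt "0 0 1 0" --pt "0 0 3 0" --pt "0 0 5 0" --pt "0 0 6 0" --pt "0 0 6 0" --pt "0 0 6 0" --claw 0

```text
time: 24.47
ee_pos: [0.5928, 0.0296, 0.1329]
tcp_rot: [179.9, 0.0, 94.6]
wrist_force: [0.0, 0.3, -0.3]
opening: 0.0852
grasp_force: 0.0
```

```bash
python3 - <<'E'
from h import *
o=get_obs();p=o["ee_pos"];print(o["time"],p);T=wpose(o);im=np.ascontiguousarray(camera("wrist")[:,:,::-1]);cv2.imwrite("pics/w6.png",im)
x,y=.592,.029;a=np.linspace(0,6.28,200);c=np.c_[np.cos(a),np.sin(a)]
for r,z in((.0145,.07),(.007,.07),(.004,.07),(.007,.085),(.008,.068)):
  w=wproj(T,np.c_[[x,y]+r*c,np.full(200,z)]);print(r,z,w.min(0),w.max(0))
h=cv2.cvtColor(im,cv2.COLOR_BGR2HSV);q=wproj(T,[[x,y,.07]])[0].astype(int)
for k in(1,2):
 print(k)
 for yy in range(q[1]-30,q[1]+31,2): print(yy,"".join(f"{int(v):4d}" for v in h[yy,q[0]-24:q[0]+25:2,k]))
E
```

```text
24.4667 [0.59281337 0.02962642 0.13293242]
0.0145 0.07 [260.63271007 204.91052545] [303.64527975 245.62881266]
0.007 0.07 [271.74600621 215.76662002] [292.53139042 235.43661492]
0.004 0.07 [276.19879133 220.0489807 ] [288.07844158 231.29048602]
0.007 0.085 [271.03555566 222.83068121] [293.26473583 243.68321464]
0.008 0.068 [270.36333578 213.47072571] [293.91137003 235.77872898]
1
195   38  44  76  18 188 184 184 180 176 183 183 177 183 174 186 177 178  20  41  15  38  26 189 177 187
197   42  54  85  59 171 185 182 182 182 180 180 181 180 175 182 182 184 175  55  38  30 172 181 186 183
199   20  78  16  18 174 187 179 181 177 180 182 179 179 180 179 178 179 179 185 180 182 187 186 187 183
201   54  87  39 161 186 180 183 177 178 179 177 177 175 184 181 177 181 174 179 179 182 183 183 185 180
203  182 165 176 184 181 184 180 179 176 170 176 179 182 176 181 181 177 181 196 179 177 181 185 190 181
205  184 180 181 189 181 181 182 175 176 171 180 172 175 185 185 186 183 177 179 180 184 185 190 188 185
207  181 182 182 182 184 181 185 171 196 183 197 185 190 191 193 190 181 165 187 189 18
[... 5094 characters left out ...]
88  97  97  90  94  96  94  90  94  97  90  87 100 120 119 122 118 119
245   92  97 121  95  96  94  94  86  92  90  94  92  95  93  97  88 101 115 121 125 124 126 127 131 125
247   94  92 128 125 127 126 126 127 127 122 116 119 120 121 117 125 125 124 123 124 123  60   6  26  34
249  123 128 124 127 121 126 127 123 122 122 124 120 120 123 119 122 123 119 121 122  94  29  22  13  31
251  128 124 122 127  36  23  23  72 130 123 126 125 124 127 123 124 126 122 123 126  58  10  24  23  20
253  131 127 132  43  27  34  27  19  88 125 126 126 122 126 123 120 126 122 122 126  69  21  23   8  28
255  122 129 128  13  31  11  15  23  45 124 121 122 121 122 126 122 125 125 119 124 122  41  28  17  37
```

The sleeve's ring spans x 271.5–292 and y 215–236, matching a 14 mm circle at 70 mm height, so it sits flush. I'll retreat and compare the scene with the first picture.

Call:
servo_tool --pt "0 0 1 0" --pt "0 0 3 0" --pt "0 0 6 0" --pt "0 0 9 0" --pt "0 2 11 0" --pt "0 5 12 0" --pt "-2 8 12 0" --pt "-5 11 12 0" --pt "-8 14 12 0" --pt "-11 17 12 0" --pt "-13 20 12 0" --pt "-15 23 12 0" --pt "-15 23 12 0" --pt "-15 23 12 0" --pt "-15 23 12 0"

```text
time: 25.77
ee_pos: [0.4424, 0.2595, 0.2524]
tcp_rot: [-180.0, 0.0, 94.6]
wrist_force: [1.1, 0.1, 0.6]
opening: 0.0854
grasp_force: 0.0
```

```bash
python3 - <<'E'
from h import *
for n in("side","scene"):
  a=cv2.imread(f"pics/{n}0.png").astype(int);b=camera(n)[:,:,::-1].astype(int)
  m=(abs(cv2.GaussianBlur(a.astype(np.float32),(3,3),0)-cv2.GaussianBlur(b.astype(np.float32),(3,3),0)).max(2)>45).astype(np.uint8)
  _,_,st,_=cv2.connectedComponentsWithStats(m);print(n,[s.tolist() for s in st[1:] if s[4]>8])
print(get_obs()["time"],get_obs()["ee_pos"])
E
```

```text
side [[19, 0, 9, 2, 15], [23, 0, 37, 84, 1837], [12, 16, 10, 15, 83], [135, 16, 67, 100, 3253], [18, 32, 11, 25, 142], [51, 87, 10, 10, 82], [41, 89, 10, 21, 148], [34, 91, 4, 4, 10], [187, 95, 8, 9, 61], [27, 183, 106, 146, 6893], [101, 207, 146, 148, 6936], [282, 211, 8, 6, 36], [15, 251, 8, 8, 38], [0, 265, 30, 84, 1919], [295, 295, 8, 9, 58], [20, 368, 93, 52, 1502], [1, 391, 42, 17, 301]]
scene [[437, 0, 16, 27, 206], [441, 17, 71, 89, 2180], [451, 24, 18, 10, 37], [380, 32, 9, 12, 52], [447, 32, 28, 9, 76], [428, 37, 8, 14, 39], [381, 43, 17, 44, 446], [374, 47, 5, 16, 36], [396, 48, 4, 9, 12], [448, 65, 14, 4, 38], [343, 75, 40, 28, 314], [429, 87, 7, 11, 29], [387, 99, 73, 82, 2131], [322, 108, 63, 136, 4864], [382, 121, 29, 42, 709], [529, 124, 31, 42, 816], [259, 136, 6, 9, 40], [408, 153, 92, 99, 3622], [555, 188, 5, 7, 28], [286, 195, 6, 6, 30]]
25.8667 [0.44298367 0.25883375 0.25235032]
```

Apart from the arm and its shadow, only the silver sleeve's spot and the bore have changed.

```bash
python3 -c "
from workcell import *
print(job_done())"
```

```text
the job is handed in; nothing more can be done
None
```

The bore's free depth is 24 mm (46 mm of shank showing); the rod is back in its stand, the silver sleeve is in the bore, flush as far as the wrist camera can tell (about 2 mm), nothing else on the counter moved, and the job is handed in.

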